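Unlock and open the bag sealer in a plate-packing room

ROBOT

A 6-joint arm with a two-finger parallel gripper is mounted at the origin on the work surface. World frame = base frame: x ahead of the robot, y to its left, z up, the work surface at z = 0. Lengths are in mm, angles in degrees, forces in N, time in s.
With the tool pointing down it reaches from about 350 to 975 mm from the base axis. Payload 17.4 kg.
Tool frame: the origin (TCP) lies at the very end of the fingers, on their centre line; the grasp point (between the pads) lies 19 mm behind it; z points along the fingers, y is the line along which they close (so a half turn about z gives the same grasp; the last joint's range is limited). The gripper opens to 85 mm and grips with 20 to 120 N. Pads are 22 mm wide; open, the fingers measure 114 mm over their backs; the gripper's body (76 mm by 85 mm) begins 54 mm behind the grasp point. The pads swing forward as they close: fully open they stand 13 mm farther back than shut.
Start: joints at [-71.895, 6.646, 82.598, -0, 90.757, -2.166], TCP at [233.855, -633.202, 231.303] pointing down, gripper open.
Joint ranges: [-162.19, 162.19], [-47.58, 125.68], [4.15, 143.07], [-65.23, 245.23], [0.69, 171.88], [-170.13, 170.13]. Speed limits (degrees/s): [108.29, 108.29, 127.2, 180, 180, 180].

INTERFACE

Orientations are given as [roll, pitch, yaw] about the fixed x, y, z axes, in that order (R = Rz(yaw) Ry(pitch) Rx(roll)).
In Python, from bench import telemetry, viewer, ticket gives the robot as it stands.
- The arm moves only by the tool arm_command, never from a script. Its argument "series" is a list of rows, each a list of 3 entries, a list of its own where there are three numbers: the shift along the tool's x, y, z in mm, then the turn, a rotation vector about the tool's x, y, z in rad, then the finger opening in mm, from 0 to 85.4. In form: [[[dx, dy, dz], [ax, ay, az], grip], ...]. A call has 1 to 10 rows; each row is the pose to reach, as a shift and turn from the pose commanded when the call began, along the tool's axes at that moment; what a row does not reach only later rows make up. A row lasts 1/10 s, in which the tool goes at most 50 mm and 8.59 degrees, less where a joint would pass 70% of its speed; a pose out of reach is approached as far as the arm can. A call with a gripper value outside its range is refused whole. The fingers move at their own pace and stop on an object; "force" is the grip in N (left out, the last holds). Time passes only in rows, so rows that repeat a pose let the fingers close. It gives the time, the measured TCP pose, the force, the opening and the grip force at its end, in the units of the state.
- telemetry.get_obs(): the state, without advancing time (a new reading comes with each control period).
- viewer.capture(name): name is "side" or "top"; returns a dict with "img" (420x560x3 uint8, red, green, blue), "z_map" (420x560 float32, mm along the optical axis (not along the pixel's ray), 0 where there is no reading), "fx", "fy", "cx", "cy" (pixels), "dist" ([k1, k2, p1, p2, k3] as OpenCV has them; the pictures are not rectified), "position" and "attitude" of the camera in the world. Camera axes: x right, y up, looking along -z (the intrinsics and any distortion apply to the point x, -y, -z); pixel columns grow to the right and rows downward; lengths in mm; the calibration is good to about 2 mm. A picture is of the moment at which its call begins.
- ticket.close_job(): hands the job in; it is judged then, once.
The state is a dict: "time": time; "q": joint angles; "qvel": joint speeds; "joint_torque": joint torques, N m; "tool_pos": TCP position; "orientation": TCP orientation; "wrist_force": force on the tool from outside, world axes, zero at the start; "torque": the same for the moment, N m; "opening": finger opening in mm; "grasp_force": force on a finger pad.
Only numpy, scipy, OpenCV 4.12 (cv2) and the standard library are available. Lean on these libraries where they do the work, as an engineer would, in place of code of your own. Each camera call takes 0.05 s, during which the arm holds its last target. There are 200 camera calls.

TASK

Open the bag sealer for the next packet of foil plates. Its long clamping arm is locked down by the small steel safety tab: slide the tab sideways until its tongue is clear of the arm, then take the arm by its grip and lift it well open, to about 30 degrees, and leave it standing open with the tab still slid back.

Things in the scene. Friction and masses are not known exactly. Their poses are not given: they have to be found in the camera images.
- safety_tab (a joint): Travel of the steel safety tab, m: 0 = locked (tongue 14 mm over the arm's upper face), growing as it slides away from the arm; clear of the arm from 0.014, end stop 0.028. Starts at 0 to 0.004. Slides stiffly (2 N), stays where left. Until clear, it blocks the arm.
- thumb_of_tab (a point): Middle of the tab's upright steel thumb piece: 14 (x) by 16 (y) by 36 mm tall, 116 mm above the table. At its foot a flat tongue, 20 mm wide (y), 8 thick, runs 52 mm along -x, over the arm, and 20 mm along +x. z up; +x: the way it slides to unlock, away from the arm (31 mm gap to arm when locked); +y: parallel to the arm, to its hinge. The round black dial 114 mm along +y is only the timer.
- clamp (a joint): Angle of the sealer's long clamping arm, rad: 0 = shut, growing as its grip end is lifted; stop at 0.8. The hinge is stiff (about 6 N upward at the grip lifts it) and the arm stays where it is left.
- grip_of_arm (a point): Middle of the grey grip at the arm's free end: 28 wide (x), 66 long (y), 30 mm high (z), 80 mm above the table when shut, overhanging the fixed orange housing (104 by 230, 60 mm high). Axes turn with the arm: +y along it to the hinge, +x to the tab's side, +z out of its top. The hinge axis, parallel to x, passes 243 mm along +y, 3 mm along -z. Locked thumb piece: 93 mm along +y, 50 along +x.

How it is judged:
By the outcome, as a careful person would: the job done as asked, in the order asked, and still so for the second after the job is handed in, with the robot touching nothing.
It also fails if it takes over 45 s, if anything falls off the work surface, if the arm or the gripper's body presses on something with over 40 N, if the wrist force passes 120 N, or if a joint passes its speed limit or range.

## Working session

There is one attempt and no reset: what is moved stays moved. The work goes in short steps, Python scripts to look and compute and a tool call to move; the robot and the scene stay as the last step left them, time stands still between calls to the robot, and variables do not carry over. Pictures are saved under pics/ and viewed, at most 10 in all, crops included, and the job is handed in when it is done.

Besides the shell and the picture viewer there is one more tool, called after "Emit:" by a JSON object that holds its "name" and its "arguments", one argument or row to a line. arm_command: Moves the arm, as the interface text tells. Its arguments: {"type":"object","properties":{"series":{"type":"array","items":{"type":"array"}},"force":{"type":"number"}},"required":["series"]}

```bash
mkdir -p pics
cat > h.py <<'E'
import numpy as np, cv2
from scipy.spatial.transform import Rotation as R
from bench import telemetry, viewer, ticket
def cap(n):
    c=viewer.capture(n); np.save(f'/tmp/{n}.npy',c,allow_pickle=True); return c
def load(n): return np.load(f'/tmp/{n}.npy',allow_pickle=True).item()
E
python3 - <<'E'
from h import *
for n in('side','top'):
    c=cap(n); cv2.imwrite(f'pics/{n}0.png',c['img'][:,:,::-1]); print(n,{k:v for k,v in c.items() if k not in('img','z_map')})
print(telemetry.get_obs())
E
```

```text
side {'fx': 478.202390892376, 'fy': 478.202390892376, 'cx': 272.76852246610935, 'cy': 212.14242187323413, 'dist': array([0.04784454, 0.        , 0.        , 0.        , 0.        ]), 'position': array([ 225.58106156, -388.40871934,  660.03340738]), 'attitude': array([ 47.30607938,   0.0805595 , -35.32914375])}
top {'fx': 534.7187161846031, 'fy': 534.7187161846031, 'cx': 279.35360380004255, 'cy': 201.40466670856804, 'dist': array([-0.16213706,  0.        ,  0.        ,  0.        ,  0.        ]), 'position': array([ 457.77665584,   50.13764988, 1058.63388502]), 'attitude': array([  6.32348803,   0.59244003, -89.03520992])}
{'time': 0.1, 'q': array([-7.18928075e+01,  6.67005490e+00,  8.26327804e+01,  6.17184514e-04,
        9.07573267e+01, -2.16632317e+00]), 'qvel': array([-0.05050945, -0.15226327, -0.1185387 ,  0.04174763,  0.01806199,
       -0.09979554]), 'joint_torque': array([ 1.42422527e-03, -7.33664274e+01, -6.33790255e+01, -1.25160996e-04,
        5.27150114e-03,  1.33535397e-05]), 'tool_pos': array([ 233.82064742, -633.013687  ,  230.64221374]), 'orientation': array([-1.79939904e+02, -2.89084779e-03,  2.02735220e+01]), 'wrist_force': array([0.93357094, 1.14436438, 0.17048436]), 'torque': array([ 0.05271103, -0.0264373 , -0.01966864]), 'grasp_force': 0.0, 'opening': 85.71668013970668}
```

View pics/side0.png

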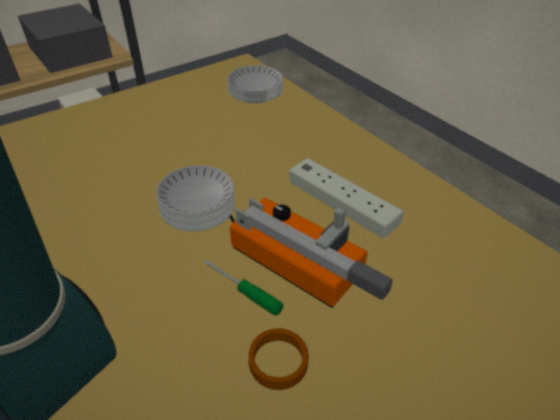

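View pics/top0.png

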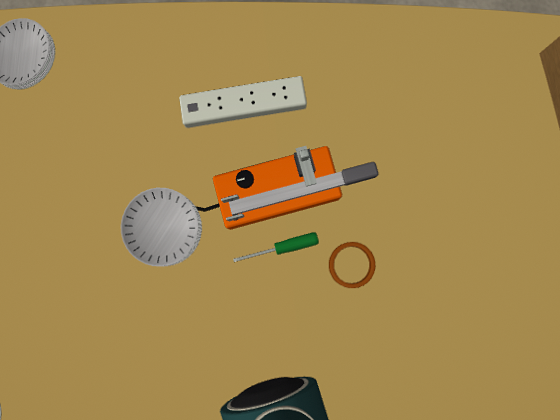

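The side view shows the grip at about (370,279) and the thumb at (339,216). In the top view the grip is at (360,173), the thumb at (304,155), the dial at (244,179), and the arm's hinge end at about (230,208).

```bash
cat >> h.py <<'E'
def pts(c,px,z=None):
    px=np.array(px,float).reshape(-1,2)
    K=np.array([[c['fx'],0,c['cx']],[0,c['fy'],c['cy']],[0,0,1]])
    u=cv2.undistortPoints(px[:,None],K,c['dist'])[:,0]
    d=np.c_[u[:,0],-u[:,1],-np.ones(len(u))]
    Rm=R.from_euler('xyz',c['attitude'],degrees=True).as_matrix()
    if z is None:
        s=np.array([c['z_map'][int(b),int(a)] for a,b in px])
        return c['position']+(d*s[:,None])@Rm.T
    D=d@Rm.T; return c['position']+D*((z-c['position'][2])/D[:,2])[:,None]
def cloud(c,x0,x1,y0,y1):
    g=np.mgrid[y0:y1,x0:x1].reshape(2,-1)[::-1].T
    P=pts(c,g); ok=c['z_map'][g[:,1],g[:,0]]>0
    return P[ok],c['img'][g[:,1],g[:,0]][ok].astype(int),g[ok]
E
python3 - <<'E'
from h import *
np.set_printoptions(precision=1,suppress=True)
for n,box in(('top',(205,390,135,235)),('side',(225,400,190,310))):
    c=load(n); P,C,g=cloud(c,*box)
    hs=cv2.cvtColor(C.astype(np.uint8)[:,None],cv2.COLOR_RGB2HSV)[:,0].astype(int)
    org=(hs[:,0]<12)&(hs[:,1]>200)&(P[:,2]>50)&(P[:,2]<70)
    print(n,'orange top z',np.median(P[org][:,2]),cv2.minAreaRect(P[org][:,:2].astype(np.float32)))
    grey=(hs[:,1]<70)
    a=grey&(P[:,2]>80)&(P[:,2]<104)
    gx=a&(hs[:,2]<130)
    m=np.zeros((420,560),np.uint8);m[g[gx][:,1],g[gx][:,0]]=1
    k,l,s,ce=cv2.connectedComponentsWithStats(m)
    i=1+np.argsort(-s[1:,4])[:3]
    for j in i:
        sel=gx&(l[g[:,1],g[:,0]]==j); print(' dark',s[j],P[sel].mean(0),cv2.minAreaRect(P[sel][:,:2].astype(np.float32)),np.percentile(P[sel][:,2],[5,50,95]))
    th=(P[:,2]>112)&(P[:,2]<145)
    print(' high',th.sum(),P[th].mean(0),P[th].min(0),P[th].max(0),g[th].mean(0))
    t=P[(P[:,2]>130)&(P[:,2]<140)]
    print(' top',len(t),t.mean(0), cv2.minAreaRect(t[:,:2].astype(np.float32)))
    dk=(hs[:,2]<50)&(P[:,2]>55); print(' dial',np.median(P[dk],0),dk.sum())
E
```

```text
top orange top z 58.04071565720176 ((596.5211181640625, 68.3056869506836), (103.58848571777344, 228.1844024658203), 16.18000030517578)
 dark [341 162  37  23 535] [619.1 -83.3  94.4] ((619.7003784179688, -82.0504150390625), (27.994171142578125, 69.08348846435547), 16.712276458740234) [88.9 94.8 97.9]
 dark [294 153   9  22  73] [634.3  28.9  94.1] ((635.1016845703125, 28.937740325927734), (41.159183502197266, 5.305415630340576), 16.3577938079834) [87.7 94.8 98. ]
 dark [308 149   7  23  43] [640.1   5.   95.2] ((641.5304565429688, 5.520083427429199), (41.952491760253906, 4.237569332122803), 15.569136619567871) [91.2 95.6 98. ]
 high 88 [644.7  19.3 131.2] [638.4  10.5 112.2] [654.3  27.9 138.7] [304.  154.3]
 top 68 [645.8  18.9 134.1] ((645.951904296875, 18.980716705322266), (13.426833152770996, 15.481354713439941), 20.490482330322266)
 dial [609.1 124.7  75. ] 289
side orange top z 64.54098179915377 ((605.538818359375, 32.168174743652344), (62.22296905517578, 187.5741729736328), 14.865265846252441)
 dark [ 236  198  156   98 3165] [594.2   7.9  90.6] ((613.8422241210938, 28.72406005859375), (92.45459747314453, 291.0711975097656), 17.963279724121094) [82.2 89.3 98.8]
 high 155 [641.8  14.4 126.4] [636.    7.5 112.1] [651.5  25.8 136.2] [338.7 215.8]
 top 66 [643.1  15.7 133.6] ((644.0133666992188, 16.580902099609375), (13.99619197845459, 16.438642501831055), 12.923696517944336)
 dial [613.3   2.2  76.4] 440
```

```bash
cat >> h.py <<'E'
np.set_printoptions(precision=1,suppress=True)
def goto(p,rpy):
    o=telemetry.get_obs(); A=R.from_euler('xyz',o['orientation'],degrees=True)
    print('t',o['time'],'pos',o['tool_pos'],o['orientation'],'q',o['q'],'open',o['opening'],'F',o['wrist_force'])
    B=R.from_euler('xyz',rpy,degrees=True)
    print('shift',A.inv().apply(np.array(p)-o['tool_pos']),'turn',np.round((A.inv()*B).as_rotvec(),3))
E
python3 -c "
from h import *
goto([645,18,160],[180,0,16.4]); goto([645,18,200],[180,0,16.4])"
```

```text
t 0.1 pos [ 233.8 -633.   230.6] [-179.9   -0.    20.3] q [-71.9   6.7  82.6   0.   90.8  -2.2] open 85.71668013970668 F [0.9 1.1 0.2]
shift [ 611.3 -468.1   71.2] turn [-0.  -0.   0.1]
t 0.1 pos [ 233.8 -633.   230.6] [-179.9   -0.    20.3] q [-71.9   6.7  82.6   0.   90.8  -2.2] open 85.71668013970668 F [0.9 1.1 0.2]
shift [ 611.3 -468.2   31.2] turn [-0.  -0.   0.1]
```

Emit:
{"name": "arm_command", "arguments": {
  "series": [
    [[611,-468,31],[0,0,0.068],85],
    [[611,-468,31],[0,0,0.068],85],
    [[611,-468,31],[0,0,0.068],85],
    [[611,-468,31],[0,0,0.068],85],
    [[611,-468,31],[0,0,0.068],85],
    [[611,-468,31],[0,0,0.068],85],
    [[611,-468,31],[0,0,0.068],85],
    [[611,-468,31],[0,0,0.068],85],
    [[611,-468,31],[0,0,0.068],85],
    [[611,-468,31],[0,0,0.068],85]
  ]
}}

```text
time: 1.1
tool_pos: [501.2, -208.8, 211.0]
orientation: [180.0, -0.0, 16.4]
wrist_force: [0.6, -1.4, -0.1]
opening: 85.2
grasp_force: 0.0
```

```bash
python3 -c "
from h import *
goto([645,18,170],[180,0,16.4])"
```

```text
t 1.1 pos [ 501.2 -208.8  211. ] [180.   -0.   16.4] q [-25.3  -9.6 100.4  -0.   89.2  48.3] open 85.21094735843214 F [ 0.6 -1.4 -0.1]
shift [ 201.9 -177.1   41. ] turn [ 0. -0. -0.]
```

Emit:
{"name": "arm_command", "arguments": {
  "series": [
    [[202,-177,41],[0,0,0],60],
    [[202,-177,41],[0,0,0],60],
    [[202,-177,41],[0,0,0],60],
    [[202,-177,41],[0,0,0],60],
    [[202,-177,41],[0,0,0],60],
    [[202,-177,41],[0,0,0],60],
    [[202,-177,41],[0,0,0],60],
    [[202,-177,41],[0,0,0],60],
    [[202,-177,41],[0,0,0],60]
  ]
}}

```text
time: 2.0
tool_pos: [644.2, 14.9, 170.4]
orientation: [180.0, -0.0, 16.3]
wrist_force: [0.2, 0.6, 0.1]
opening: 60.2
grasp_force: 0.0
```

```bash
python3 -c "
from h import *
goto([645,18,112],[180,0,16.4])
c=cap('side');cv2.imwrite('pics/s1.png',cv2.resize(c['img'][130:310,200:440,::-1],None,fx=3,fy=3))"
```

```text
t 2.0 pos [644.2  14.9 170.4] [180.   -0.   16.3] q [-0.9  4.1 90.9 -0.  84.9 72.7] open 60.2230300639197 F [0.2 0.6 0.1]
shift [ 1.6 -2.7 58.4] turn [ 0. -0. -0.]
```

View pics/s1.png

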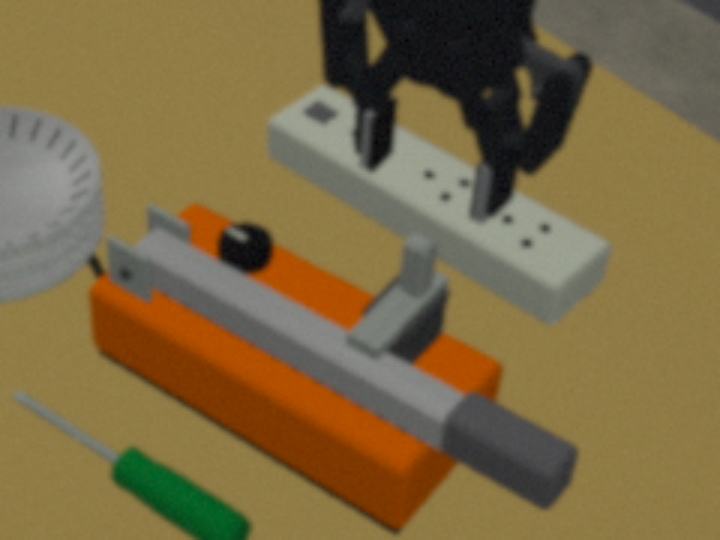

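The open fingers, at about (375,150) and (490,205) in the crop, straddle the thumb at (418,250), so I'll descend and grip it.

Emit:
{"name": "arm_command", "arguments": {
  "series": [
    [[1,-2,20],[0,0,0],60],
    [[1,-2,40],[0,0,0],60],
    [[1,-2,58],[0,0,0],60],
    [[1,-2,58],[0,0,0],60],
    [[1,-2,58],[0,0,0],10],
    [[1,-2,58],[0,0,0],10],
    [[1,-2,58],[0,0,0],10],
    [[1,-2,58],[0,0,0],10],
    [[1,-2,58],[0,0,0],10],
    [[1,-2,58],[0,0,0],10]
  ],
  "force": 30
}}

```text
time: 3.05
tool_pos: [645.4, 18.0, 113.4]
orientation: [180.0, -0.1, 16.4]
wrist_force: [-0.1, -2.2, 6.3]
opening: 15.1
grasp_force: 33.0
```

Emit:
{"name": "arm_command", "arguments": {
  "series": [
    [[3,0,0],[0,0,0],10],
    [[6,0,0],[0,0,0],10],
    [[9,0,0],[0,0,0],10],
    [[12,0,0],[0,0,0],10],
    [[15,0,0],[0,0,0],10],
    [[18,0,0],[0,0,0],10],
    [[21,0,0],[0,0,0],10],
    [[23,0,0],[0,0,0],10],
    [[23,0,0],[0,0,0],10]
  ]
}}

```text
time: 3.95
tool_pos: [667.8, 24.5, 113.4]
orientation: [179.9, -0.1, 16.4]
wrist_force: [2.0, -1.5, 5.5]
opening: 15.4
grasp_force: 33.0
```

Emit:
{"name": "arm_command", "arguments": {
  "series": [
    [[0,0,0],[0,0,0],50],
    [[0,0,0],[0,0,0],50],
    [[0,0,0],[0,0,0],50],
    [[0,0,-30],[0,0,0],50],
    [[0,0,-60],[0,0,0],50],
    [[0,0,-90],[0,0,0],50],
    [[0,0,-90],[0,0,0],50]
  ]
}}

```text
time: 4.65
tool_pos: [668.2, 24.7, 207.0]
orientation: [179.9, -0.3, 16.4]
wrist_force: [0.1, -0.1, -0.3]
opening: 49.6
grasp_force: 0.0
```

```bash
python3 -c "
from h import *
c=cap('side');cv2.imwrite('pics/s2.png',cv2.resize(c['img'][130:310,200:440,::-1],None,fx=3,fy=3))
P,C,g=cloud(c,320,370,195,240); t=P[(P[:,2]>130)&(P[:,2]<140)]
print(cv2.minAreaRect(t[:,:2].astype(np.float32)))
goto([619.5,-82,180],[180,0,106.4])"
```

```text
((666.3067016601562, 23.273693084716797), (15.183098793029785, 16.78842544555664), 22.47142219543457)
t 4.7 pos [667.7  24.7 204.4] [180.   -0.2  16.4] q [-0.1  6.1 85.6  0.  88.  73.5] open 50.07704344133856 F [ 0.1 -0.1 -1.4]
shift [-76.4  88.8  24.2] turn [ 0.  -0.  -1.6]
```

View pics/s2.png

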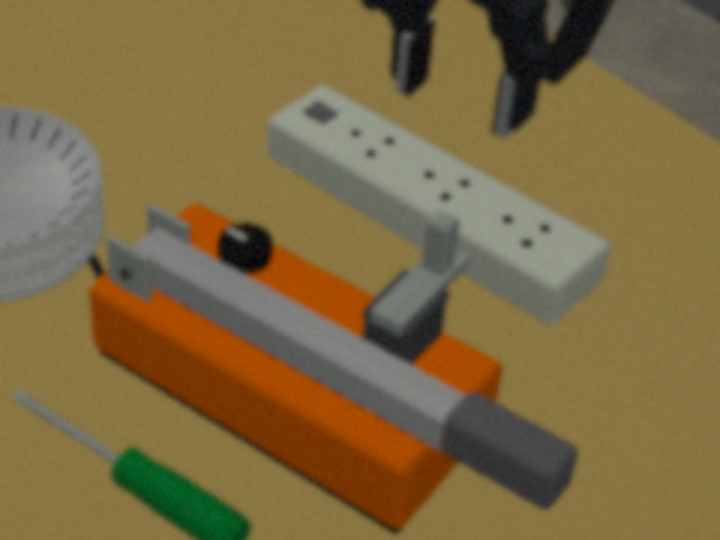

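The tongue, at about (395,305) in the crop, now ends clear of the arm after a slide of about 23 mm. Next is the grip.

Emit:
{"name": "arm_command", "arguments": {
  "series": [
    [[-76,90,24],[0,0,-1.571],70],
    [[-76,90,24],[0,0,-1.571],70],
    [[-76,90,24],[0,0,-1.571],70],
    [[-76,90,24],[0,0,-1.571],70],
    [[-76,90,24],[0,0,-1.571],70],
    [[-76,90,24],[0,0,-1.571],70],
    [[-76,90,24],[0,0,-1.571],70],
    [[-76,90,24],[0,0,-1.571],70],
    [[-76,90,24],[0,0,-1.571],70],
    [[-76,90,24],[0,0,-1.571],70]
  ]
}}

```text
time: 5.7
tool_pos: [619.0, -83.0, 176.6]
orientation: [-179.9, -0.0, 102.6]
wrist_force: [0.6, 0.5, -0.4]
opening: 69.8
grasp_force: 0.0
```

Emit:
{"name": "arm_command", "arguments": {
  "series": [
    [[0,0,0],[0,0,-0.09],70],
    [[0,0,0],[0,0,-0.09],70],
    [[0,0,0],[0,0,-0.09],70]
  ]
}}

```text
time: 6.0
tool_pos: [619.2, -83.1, 177.3]
orientation: [-179.9, -0.0, 107.2]
wrist_force: [0.6, 0.5, 0.6]
opening: 69.9
grasp_force: 0.0
```

```bash
python3 -c "
from h import *
goto([620,-83.5,66],[180,0,106.4])"
```

```text
t 6.0 pos [619.2 -83.1 177.3] [-179.9   -0.   107.2] q [-10.    1.6  93.    0.   85.5 -27.2] open 69.90596562851606 F [0.6 0.5 0.6]
shift [ -0.7   0.8 111.3] turn [-0. -0.  0.]
```

Emit:
{"name": "arm_command", "arguments": {
  "series": [
    [[-1,1,30],[0,0,0.014],70],
    [[-1,1,60],[0,0,0.014],70],
    [[-1,1,90],[0,0,0.014],70],
    [[-1,1,111],[0,0,0.014],70],
    [[-1,1,111],[0,0,0.014],20],
    [[-1,1,111],[0,0,0.014],20],
    [[-1,1,111],[0,0,0.014],20],
    [[-1,1,111],[0,0,0.014],20],
    [[-1,1,111],[0,0,0.014],20],
    [[-1,1,111],[0,0,0.014],20]
  ],
  "force": 60
}}

```text
time: 7.0
tool_pos: [620.4, -84.2, 69.0]
orientation: [-180.0, 0.0, 106.5]
wrist_force: [-11.3, -1.0, 6.4]
opening: 26.8
grasp_force: 59.0
```

```bash
python3 -c "
from h import *
o=telemetry.get_obs();print(o['tool_pos'],o['orientation'],o['opening'],o['wrist_force'],o['grasp_force'])
zr=77-o['tool_pos'][2]; 
p=o['tool_pos'];ey=np.array([-.282,.959]);g=(p[:2]-[620,-83.5])@ey;L=243-g
for a in range(3,33,3):
    t=np.radians(a);c,s=np.cos(t),np.sin(t);print(a,round(t,3),L*(1-c)-zr*s,-L*s-zr*(1-c))"
```

```text
[620.4 -84.2  69. ] [-180.     0.   106.5] 26.84529180693927 [-11.3  -1.    6.4] 58.98002028465271
3 0.052 -0.08574529787202384 -12.768998451445796
6 0.105 0.496904659427721 -25.524984996452453
9 0.157 1.7463528688657628 -38.232996362557856
12 0.209 3.6591746797481552 -50.85820077393057
15 0.262 6.230127180449873 -63.365993422846195
18 0.314 9.452163568871208 -75.72209131906007
21 0.367 13.31645246723247 -87.89262725710054
24 0.419 17.81240212826672 -99.84424264392496
27 0.471 22.92768946646265 -111.54417893250466
30 0.524 28.648293834785562 -122.96036741072527
```

Emit:
{"name": "arm_command", "arguments": {
  "series": [
    [[0,-0.5,-6],[0,-0.026,0],20],
    [[0,-0.5,-13],[0,-0.052,0],20],
    [[0,-0.5,-19],[0,-0.079,0],20],
    [[0.5,-0.5,-25.5],[0,-0.105,0],20],
    [[1,-0.5,-32],[0,-0.131,0],20],
    [[1.7,-0.5,-38],[0,-0.157,0],20],
    [[2.6,-0.5,-44.5],[0,-0.183,0],20],
    [[3.7,-0.5,-51],[0,-0.209,0],20]
  ]
}}

```text
time: 7.8
tool_pos: [619.3, -80.8, 119.3]
orientation: [180.0, 12.2, 106.5]
wrist_force: [-0.8, -7.4, -3.9]
opening: 27.1
grasp_force: 59.6
```

```bash
python3 -c "
from h import *
o=telemetry.get_obs();print(o['tool_pos'],o['orientation'],o['opening'],o['wrist_force'],o['torque'],o['grasp_force'],o['q'])
for a in range(2,22,2):
    zr=8;L=243.7
    f=lambda a:np.array([L*(1-np.cos(a))-zr*np.sin(a),-L*np.sin(a)-zr*(1-np.cos(a))])
    d=f(np.radians(12+a))-f(np.radians(12)); t=-np.radians(12)
    # express in tool frame now (Ry(t)^T)
    print(a,round(np.radians(a),3),np.cos(t)*d[0]-np.sin(t)*d[1],np.sin(t)*d[0]+np.cos(t)*d[1])"
```

```text
[619.3 -80.8 119.3] [180.   12.2 106.5] 27.08957292708893 [-0.8 -7.4 -3.9] [-0.7  0.2 -0.6] 59.61534261703491 [ -4.5   0.9  99.8 -11.7  75.2 -18.5]
2 0.035 -0.1307405181736243 -8.509880730246719
4 0.07 0.03558916172783455 -17.01914024936474
6 0.105 0.4987863926105822 -25.517411335380963
8 0.14 1.258286839998794 -33.99434015403538
10 0.175 2.313165169589462 -42.43959887333326
12 0.209 3.662136174629511 -50.84289824641751
14 0.244 5.3035563417423255 -59.19400014743104
16 0.279 7.235425853295702 -67.48273004509616
18 0.314 9.4553910238715 -75.69898939881344
20 0.349 11.9607471678688 -83.8327679621782
```

Tracking is clean. I'll continue to about 31 degrees.

Emit:
{"name": "arm_command", "arguments": {
  "series": [
    [[0,0,-8.5],[0,-0.035,0],20],
    [[0,0,-17],[0,-0.07,0],20],
    [[0.5,0,-25.5],[0,-0.105,0],20],
    [[1.3,0,-34],[0,-0.14,0],20],
    [[2.3,0,-42.4],[0,-0.175,0],20],
    [[3.7,0,-50.8],[0,-0.209,0],20],
    [[5.3,0,-59.2],[0,-0.244,0],20],
    [[7.2,0,-67.5],[0,-0.279,0],20],
    [[10.7,0,-79.8],[0,-0.332,0],20],
    [[10.7,0,-79.8],[0,-0.332,0],20]
  ]
}}

```text
time: 8.8
tool_pos: [611.6, -53.9, 196.3]
orientation: [179.9, 31.2, 106.5]
wrist_force: [-3.4, -5.7, 4.6]
opening: 26.3
grasp_force: 60.7
```

Emit:
{"name": "arm_command", "arguments": {
  "series": [
    [[0,0,0],[0,0,0],20],
    [[0,0,0],[0,0,0],60],
    [[0,0,0],[0,0,0],60],
    [[0,0,0],[0,0,0],60],
    [[0,0,0],[0,0,0],60],
    [[0,0,-15],[0,0,0],60],
    [[0,0,-35],[0,0,0],60],
    [[0,0,-65],[0,0,0],60],
    [[0,0,-100],[0,0,0],60],
    [[0,0,-100],[0,0,0],60]
  ]
}}

```text
time: 9.8
tool_pos: [597.3, -3.1, 285.4]
orientation: [179.6, 31.0, 106.4]
wrist_force: [0.2, -0.1, -0.1]
opening: 59.9
grasp_force: 0.0
```

```bash
python3 -c "
from h import *
o=telemetry.get_obs();print(o['tool_pos'],o['orientation'],o['opening'],o['wrist_force'],o['q'])
c=cap('side');cv2.imwrite('pics/s3.png',cv2.resize(c['img'][100:310,200:440,::-1],None,fx=2.8,fy=2.8))
P,C,g=cloud(c,225,420,150,320)
ex=np.array([.959,.282,0]);ey=np.array([-.282,.959,0])
Q=P-[620,-83.5,0]; x=Q@ex; y=Q@ey
for lo in range(0,240,30):
    s=(abs(x)<9)&(y>lo)&(y<lo+30)&(P[:,2]>75)&(C.min(1)>60)
    if s.sum(): print(lo,s.sum(),np.median(y[s]),np.median(P[s][:,2]))
s=(x>60)&(x<85)&(abs(y-93)<15)&(P[:,2]>125)&(P[:,2]<140);print('thumb',s.sum(),x[s].mean(),y[s].mean())
"
```

```text
[597.3  -3.1 285.4] [179.6  31.  106.4] 59.92960282920655 [ 0.2 -0.1 -0.1] [ 11.6  -6.6  94.7 -30.9  88.7  -5.1]
0 108 17.195738995894143 232.57538650936624
30 115 44.32001790589534 218.2910255893783
60 89 77.47150452143676 189.56820493613662
90 95 104.6743350182225 172.81095002646094
120 86 134.68809122665334 154.50234039470234
150 85 165.80758596431357 135.61805145619928
180 75 194.76223557290763 117.81474766820531
210 65 224.54338968289107 99.36293531433478
thumb 0 nan nan<string>:11: RuntimeWarning: Mean of empty slice.
  ret = ret.dtype.type(ret / rcount)
```

View pics/s3.png

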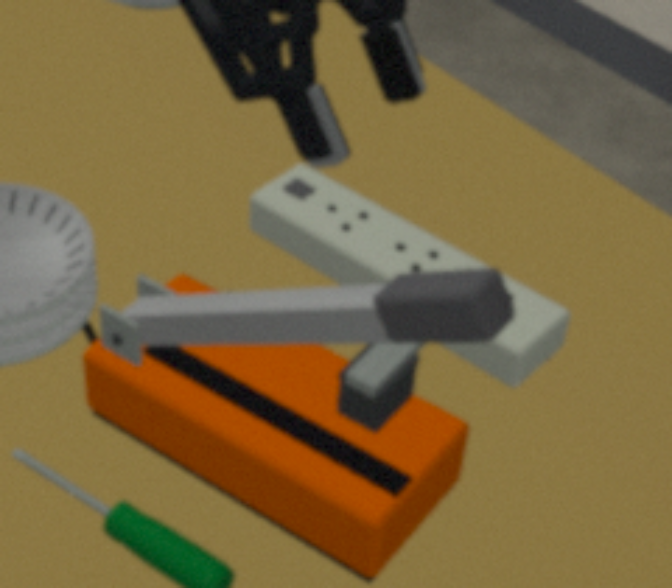

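The arm stands open with its grip at about (450,305) in the crop. Its slope works out to about 31°. The tab's tongue, at about (365,375), is still slid back, and the gripper is clear of everything.

```bash
python3 -c "
from h import *
print(ticket.close_job())"
```

```text
the job is handed in; nothing more can be done
None
```

The safety tab is slid back about 23 mm, clear of the arm; the clamping arm stands open at about 31°, the gripper is touching nothing, and the job is handed in (no verdict was returned).

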